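# Seat the grain mill's cover plate with its four wing nuts

## Task

Seat the grain mill's cover plate evenly: turn each of its four wing nuts clockwise about half a turn until you feel it come up firm, without forcing it, finishing one and then the one diagonally opposite before the other pair. Do not lean on the plate, let go of the nuts at the end, and leave the other kitchen things where they are.

Things in the scene. Friction and masses are not known exactly. Their poses are not given: they have to be found in the camera images.
- mill: white counter-top grain mill, standing fixed on the counter: a square housing 210 x 210 mm, top face 80 mm above its origin (centre of its underside); a motor block 105 to 110 mm high stands on its +x side and a short steel spout on its -x side, below the top. z up.
- plate: the mill's square aluminium cover plate, 190 x 190 x 10 mm, 0.7 kg, with a collar (42 mm across, 12 mm high) in its middle; origin at the centre of its underside. It floats on four sprung rubber pads about 5 mm above its seat and has a 20 mm hole round each stud. Fully seated its underside is 80.5 mm above the mill's origin.
- wing1 (a point): near-left wing nut (nut 1; diagonally across from nut 3), its upright axis -55, +55 mm (x, y) off the mill's. Four alike, plain steel: flange 32 mm across, 8 high; neck 22 across; on it a flat-sided wing bar 60 mm long, 12 thick, 22 high. Point: on the axis, mid-height of the bar, 21 mm above the flange's underside; x along the bar, z up.
- wing2 (a point): far-left wing nut (nut 2; diagonally across from nut 4), its upright axis +55, +55 mm (x, y) off the mill's. Like nut 1. Clockwise from above tightens; it sinks 12 mm per turn, against 0.06 N m, and comes up firm after 2.6 to 3.6 rad, different for each nut: this cannot be seen, only felt.
- wing3 (a point): far-right wing nut (nut 3; diagonally across from nut 1), its upright axis +55, -55 mm (x, y) off the mill's. Like nut 1. Home, this point is 111.5 mm above the mill's origin, about 6 mm higher at the start. A nut let go stays where it was turned to.
- wing4 (a point): near-right wing nut (nut 4; diagonally across from nut 2), its upright axis -55, -55 mm (x, y) off the mill's. Like nut 1. The axes of neighbouring nuts are 110 mm apart. The bar can be pushed round with shut fingers about 25 mm out, or gripped across its 12 mm.
- stud1 (a joint): elastic twist (rad) of the sprung stud under nut 1, + when the nut is turned clockwise: 1.2 N m per rad, so it reads the torque; 0.05 while the nut runs, rising once it has come up, 0 again when let go. Firm is above 0.25 (0.3 N m) for 0.1 s or more, best 0.35 to 0.45; above 0.65 (0.78 N m) the stud is damaged.
- stud2 (a joint): elastic twist (rad) of the sprung stud under nut 2, + when the nut is turned clockwise, like stud 1.
- stud3 (a joint): elastic twist (rad) of the sprung stud under nut 3, + when the nut is turned clockwise, like stud 1.
- stud4 (a joint): elastic twist (rad) of the sprung stud under nut 4, + when the nut is turned clockwise, like stud 1.
- corner1 (a point): top of the cover plate at its corner next to nut 1 (92, 92 mm off the plate's centre); 90.5 mm above the mill's origin when seated.
- corner2 (a point): top of the cover plate at its corner next to nut 2 (92, 92 mm off the plate's centre); 90.5 mm above the mill's origin when seated.
- corner3 (a point): top of the cover plate at its corner next to nut 3 (92, 92 mm off the plate's centre); 90.5 mm above the mill's origin when seated.
- corner4 (a point): top of the cover plate at its corner next to nut 4 (92, 92 mm off the plate's centre); 90.5 mm above the mill's origin when seated.
- pan: dark grey round cake pan with two tabs, 250 mm across, 60 mm high; a bystander, leave it where it is. Origin at its underside.
- mixbox: cake-mix carton 55 x 130 x 190 mm; a bystander, leave it where it is. Origin at its underside.
- jar: glass jar 72 mm across, 110 mm high; a bystander, leave it where it is. Origin at its underside.
- hopper: the mill's loose aluminium hopper, a funnel 110 mm across and 75 mm high, standing on its small end beside the mill; a bystander, leave it where it is. Origin at its underside.
- brush: hand brush lying beside the mill; a bystander, leave it where it is. Origin at its underside.
- spoon: wooden spoon lying on the counter; a bystander, leave it where it is. Origin at its underside.
- mug: white mug 80 mm across, 90 mm high; a bystander, leave it where it is. Origin at its underside.

How it is judged:
On the way, in this order (a step that is already met when the one before it is completed fails the run):
1. a first wing nut is brought up firm (stud twist above 0.25 rad), its opposite still up (((value of joint stud1 above 0.25 rad and not (z of wing3 in the frame of mill below 0.113 m)) or (value of joint stud3 above 0.25 rad and not (z of wing1 in the frame of mill below 0.113 m)) or (value of joint stud2 above 0.25 rad and not (z of wing4 in the frame of mill below 0.113 m)) or (value of joint stud4 above 0.25 rad and not (z of wing2 in the frame of mill below 0.113 m)))), for 0.1 s.
2. then the nut diagonally opposite, the first being home (((value of joint stud3 above 0.25 rad and z of wing1 in the frame of mill below 0.113 m) or (value of joint stud1 above 0.25 rad and z of wing3 in the frame of mill below 0.113 m) or (value of joint stud4 above 0.25 rad and z of wing2 in the frame of mill below 0.113 m) or (value of joint stud2 above 0.25 rad and z of wing4 in the frame of mill below 0.113 m))), for 0.1 s.
3. then one nut of the other pair, the first pair being home (((value of joint stud1 above 0.25 rad and not (z of wing3 in the frame of mill below 0.113 m) and z of each of wing2, wing4 in the frame of mill below 0.113 m) or (value of joint stud3 above 0.25 rad and not (z of wing1 in the frame of mill below 0.113 m) and z of each of wing2, wing4 in the frame of mill below 0.113 m) or (value of joint stud2 above 0.25 rad and not (z of wing4 in the frame of mill below 0.113 m) and z of each of wing1, wing3 in the frame of mill below 0.113 m) or (value of joint stud4 above 0.25 rad and not (z of wing2 in the frame of mill below 0.113 m) and z of each of wing1, wing3 in the frame of mill below 0.113 m))), for 0.1 s.
4. and last the nut opposite that one, all four being home (value of joint any of stud1, stud2, stud3, stud4 above 0.25 rad and z of each of wing1, wing2, wing3, wing4 in the frame of mill below 0.113 m), for 0.1 s.
At the end, for the whole second after the job is handed in: All four wing nuts are home (within 1.5 mm of their home height), all four corners of the plate are within 1.5 mm of the seated height, the nuts are let go (stud twist below 0.1 rad) and the plate is at rest (z of each of wing1, wing2, wing3, wing4 in the frame of mill below 0.113 m and z of each of corner1, corner2, corner3, corner4 in the frame of mill below 0.092 m and value of joint each of stud1, stud2, stud3, stud4 below 0.1 rad and linear speed of plate below 0.02 m/s); the robot touches nothing.
It fails at once if a stud is overloaded (twist above 0.65 rad) (value of joint any of stud1, stud2, stud3, stud4 above 0.65 rad).
It fails at once if two neighbouring nuts are home while both others are still up (not in cross order) ((z of each of wing1, wing2 in the frame of mill below 0.113 m and not (z of wing3 in the frame of mill below 0.113 m) and not (z of wing4 in the frame of mill below 0.113 m)) or (z of each of wing2, wing3 in the frame of mill below 0.113 m and not (z of wing4 in the frame of mill below 0.113 m) and not (z of wing1 in the frame of mill below 0.113 m)) or (z of each of wing3, wing4 in the frame of mill below 0.113 m and not (z of wing1 in the frame of mill below 0.113 m) and not (z of wing2 in the frame of mill below 0.113 m)) or (z of each of wing4, wing1 in the frame of mill below 0.113 m and not (z of wing2 in the frame of mill below 0.113 m) and not (z of wing3 in the frame of mill below 0.113 m))).
It fails at once if the fingers press the cover plate with more than 20 N (contact force between the fingers and plate above 20 N).
It fails at once if a bystander is moved by more than 30 mm (distance of any of pan, mixbox, jar, hopper, brush, spoon, mug from where it was at the start of the episode above 0.03 m).
It also fails if it takes over 64 s, if anything falls off the work surface, if the arm or the gripper's body presses on something with over 40 N, if the wrist force passes 120 N, or if a joint passes its speed limit or range.

## Robot

A 6-joint arm with a two-finger parallel gripper is mounted at the origin on the work surface. World frame = base frame: x ahead of the robot, y to its left, z up, the work surface at z = 0. Lengths are in m, angles in rad, forces in N, time in s.
With the tool pointing down it reaches from about 0.275 to 0.725 m from the base axis. Payload 15.9 kg.
Tool frame: the origin (TCP) lies midway between the tips of the shut fingers; the grasp point (between the pads) lies 19 mm behind it; z points along the fingers, y is the line along which they close (so a half turn about z gives the same grasp; the last joint's range is limited). The gripper opens to 85 mm and grips with 20 to 120 N. Pads are 22 mm wide; open, the fingers measure 114 mm over their backs; the gripper's body (76 mm by 85 mm) begins 54 mm behind the grasp point. The pads swing forward as they close: fully open they stand 13 mm farther back than shut.
Start: joints at [-1.261, 0.213, -0.034, 1.323, 0, 1.571], TCP at [0.152, -0.476, 0.231] pointing down, gripper open.
Joint ranges: [-2.98, 2.98], [-0.74, 1.72], [-1.14, 1.35], [-2.1, 2.04], [-1.57, 1.44], [-3.14, 3.14]. Speed limits (rad/s): [1.89, 1.89, 2.39, 2.57, 3.14, 3.14].

## Interface

Orientations are given as a 3x3 rotation matrix whose columns are the frame's x, y, z axes.
In Python, from rig import read_state, capture, camera_params, job_done, search_frame, regions_of, spot_point gives the robot as it stands. The module is installed in compiled form; this text tells all that it offers.
- The arm moves only by the shell command python3 -m pendant 'ROWS' [FORCE]. ROWS is JSON, a list of rows, each a list of 7 numbers: the turn, a rotation vector about the tool's x, y, z in degrees, then the shift along the tool's x, y, z in mm, then the finger opening in mm, from 0 to 85.4. In form: [[wx, wy, wz, dx, dy, dz, grip], ...]. A call has 1 to 20 rows; each row is the pose to reach, as a shift and turn from the pose commanded when the call began, along the tool's axes at that moment; what a row does not reach only later rows make up. A row lasts 1/12 s, in which the tool goes at most 41.7 mm and 7.16 degrees, less where a joint would pass 70% of its speed; a pose out of reach is approached as far as the arm can. A call with a gripper value outside its range is refused whole. The fingers move at their own pace and stop on an object; FORCE is the grip in N (left out, the last holds). Time passes only in rows, so rows that repeat a pose let the fingers close. It gives the time, the measured TCP pose, the force, the opening and the grip force at its end, in the units of the state.
- read_state(): the state, without advancing time (a new reading comes with each control period).
- capture(name): name is "scene" or "top" or "wrist"; returns (picture, depth): 420x560x3 uint8, red, green, blue; 420x560 float32, m along the optical axis (not along the pixel's ray), 0 where there is no reading.
- camera_params(name): a dict with "camera_matrix" (3x3 intrinsics, pixels), "k1" (the pictures are not rectified: a ray, as slopes to the right and down, at radius r is drawn at 1 + k1 r^2 times it, then the intrinsics apply), "eye" and "rotation" of the camera in the world. Camera axes: x right, y up, looking along -z (the intrinsics and any distortion apply to the point x, -y, -z); pixel columns grow to the right and rows downward; lengths in m; the calibration is good to about 2 mm. A picture is of the moment at which its call begins: read the wrist's pose just before it. camera_params takes no time and is no camera call; for the wrist camera it gives the pose at the moment of the call.
- job_done(): hands the job in; it is judged then, once.
Trained networks look in the newest picture that a camera, given by its name, has taken for a name from the list of things; names that differ only in an ending like _2 or _b are one class to them, and where a whole thing is asked for, a point or a joint stands for the part that bears it (a point fixed in the world has none). Each returns a list of dicts, best first, with "p" (0 to 1); they miss things now and then, are a little off and sometimes report something else, mostly with a low value. They report only what shows in the picture. A call takes as long as a camera call.
- search_frame(query, camera): "centre" ([x, y, z] in m, in world coordinates, good to about 4 mm: the middle of the surface that is visible of it).
- regions_of(query, camera): "pixels" (420x560 bool, what is visible of it).
- spot_point(query, camera): "centre" ([x, y, z] in m, in world coordinates, good to about 4 mm: a listed point, or the origin of a listed thing).
The state is a dict: "time_s": time; "qpos": joint angles; "qd": joint speeds; "effort": joint torques, N m; "ee_pos": TCP position; "orientation": TCP orientation; "ft_force": force on the tool from outside, world axes, zero at the start; "torque": the same for the moment, N m; "grip_width": opening from 0.0 (shut) to 1.0 (fully open); "grasp_force": force on a finger pad.
Only numpy, scipy, OpenCV 4.12 (cv2) and the standard library are available. Lean on these libraries where they do the work, as an engineer would, in place of code of your own. Each camera call takes 0.05 s, during which the arm holds its last target. There are 200 camera calls.

## Working session

There is one attempt and no reset: what is moved stays moved. The work goes in short steps, Python scripts to look and compute and a shell command to move; the robot and the scene stay as the last step left them, time stands still between calls to the robot, and variables do not carry over. Pictures are saved under pics/ and viewed, at most 10 in all, crops included, and the job is handed in when it is done.

```bash
mkdir -p pics; python3 - <<'E'
from rig import *
import cv2,numpy as np
for c in("scene","top"):
    im,d=capture(c); cv2.imwrite(f"pics/{c}0.png",im[:,:,::-1])
    for q in["mill","plate","wing1","wing2","wing3","wing4"]:
        print(c,q,[(np.round(r["centre"],3).tolist(),round(r["p"],2)) for r in spot_point(q,c)][:4])
s=read_state();print(s)
E
```

```text
scene mill [([0.526, -0.081, -0.002], 0.76), ([0.518, 0.078, -0.004], 0.41)]
scene plate [([0.525, -0.086, 0.087], 0.59), ([0.64, 0.414, 0.003], 0.47)]
scene wing1 [([0.47, -0.03, 0.115], 0.66), ([0.582, -0.134, 0.116], 0.6), ([0.579, -0.025, 0.122], 0.58), ([0.476, -0.142, 0.116], 0.54)]
scene wing2 [([0.47, -0.03, 0.115], 0.66), ([0.582, -0.134, 0.116], 0.6), ([0.579, -0.025, 0.122], 0.58), ([0.476, -0.142, 0.116], 0.54)]
scene wing3 [([0.47, -0.03, 0.115], 0.66), ([0.582, -0.134, 0.116], 0.6), ([0.579, -0.025, 0.122], 0.58), ([0.476, -0.142, 0.116], 0.54)]
scene wing4 [([0.47, -0.03, 0.115], 0.66), ([0.582, -0.134, 0.116], 0.6), ([0.579, -0.025, 0.122], 0.58), ([0.476, -0.142, 0.116], 0.54)]
top mill []
top plate [([0.527, -0.086, 0.086], 0.95), ([0.543, -0.286, -0.004], 0.33)]
top wing1 [([0.582, -0.025, 0.118], 0.7), ([0.584, -0.135, 0.118], 0.6), ([0.474, -0.14, 0.118], 0.46)]
top wing2 [([0.582, -0.025, 0.118], 0.7), ([0.584, -0.135, 0.118], 0.6), ([0.474, -0.14, 0.118], 0.46)]
top wing3 [([0.582, -0.025, 0.118], 0.7), ([0.584, -0.135, 0.118], 0.6), ([0.474, -0.14, 0.118], 0.4
[... 227 characters left out ...]
05,  1.57078443e+00]), 'qd': array([-7.58479748e-04, -1.57451367e-03, -1.76631975e-03,  3.21039155e-04,
       -1.11367802e-04, -9.34015113e-05]), 'effort': array([-1.71429587e-03, -6.85832834e+01,  4.87274516e+01,  1.39751253e-03,
       -1.41919563e-04, -7.49322567e-06]), 'ee_pos': array([ 0.15243946, -0.47618129,  0.23131457]), 'orientation': array([[ 9.52390530e-01,  3.04880758e-01,  3.53528872e-05],
       [ 3.04880758e-01, -9.52390531e-01, -1.34487950e-05],
       [ 2.95694762e-05,  2.35869200e-05, -9.99999999e-01]]), 'ft_force': array([ 0.57630021,  0.55032893, -0.11557994]), 'torque': array([-0.01715973,  0.05361495, -0.01755328]), 'grasp_force': 0.0, 'grip_width': 1.001488208162349}
```

View pics/top0.png

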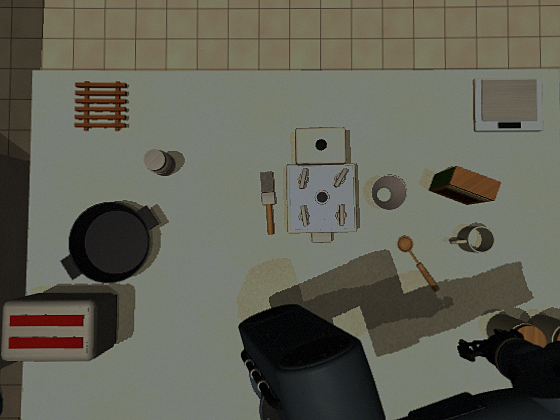

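View pics/scene0.png

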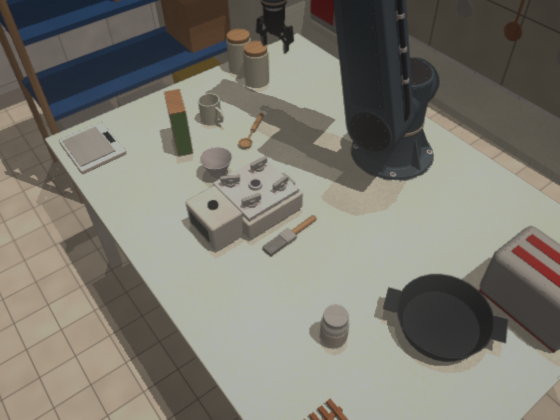

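The top view shows the mill at about (322,198), with four nuts at (304,178), (341,177), (308,213) and (340,213). Their bars lie roughly along x. The scene view agrees, with the hopper, brush and carton close by.

```bash
cat > h.py <<'E'
import numpy as np
from rig import *
def rel(target,yaw_deg):
    s=read_state();R=s["orientation"];y=np.degrees(np.arctan2(R[1,0],R[0,0]))
    d=R.T@(np.array(target)-s["ee_pos"])*1000
    w=-((yaw_deg-y+180)%360-180)
    print("yaw",round(y,1),"wz",round(w,1),"(or",round(w-np.sign(w)*360,1),") shift",np.round(d,1),"q6",round(np.degrees(s["qpos"][5]),1),"tcp",np.round(s["ee_pos"],4),"t",s["time_s"])
E
python3 - <<'E'
from h import *
s=read_state();c=camera_params("wrist");R=s["orientation"]
print("cam in tool mm",R.T@(c["eye"]-s["ee_pos"])*1000);print(R.T@c["rotation"]);print(c["camera_matrix"],c["k1"])
rel([0.47,-0.08,0.33],178)
E
```

```text
cam in tool mm [  85.6504466    -0.99135914 -142.43720183]
[[ 1.70914973e-04  9.44780379e-01  3.27704145e-01]
 [ 9.99999694e-01  8.85738114e-05 -7.76913334e-04]
 [-7.63038479e-04  3.27704177e-01 -9.44780075e-01]]
[[299.65712658   0.         280.25593899]
 [  0.         299.65712658 209.36254013]
 [  0.           0.           1.        ]] -0.008497855053910743
yaw 17.8 wz -160.2 (or 199.8 ) shift [ 423.2 -280.5  -98.7] q6 90.0 tcp [ 0.1524 -0.4762  0.2313] t 0.7
```

```bash
python3 -m pendant '[[0,0,-140,489,-256,-69,30],[0,0,-140,489,-256,-69,30],[0,0,-140,489,-256,-69,30],[0,0,-140,489,-256,-69,30],[0,0,-140,489,-256,-69,30],[0,0,-140,489,-256,-69,30],[0,0,-140,489,-256,-69,30],[0,0,-140,489,-256,-69,30],[0,0,-140,489,-256,-69,30],[0,0,-140,489,-256,-69,30],[0,0,-140,489,-256,-69,30],[0,0,-140,489,-256,-69,30],[0,0,-140,489,-256,-69,30],[0,0,-140,489,-256,-69,30],[0,0,-140,489,-256,-69,30],[0,0,-140,489,-256,-69,30],[0,0,-140,489,-256,-69,30],[0,0,-140,489,-256,-69,30],[0,0,-140,489,-256,-69,30],[0,0,-140,489,-256,-69,30]]' 30
python3 - <<'E'
from h import *
import cv2
rel([0.54,-0.083,0.30],180)
p=camera_params("wrist");im,d=capture("wrist");cv2.imwrite("pics/w1.png",im[:,:,::-1])
K=p["camera_matrix"]
v,u=np.indices(d.shape);x=(u-K[0,2])/K[0,0];y=(v-K[1,2])/K[1,1]
r2=x*x+y*y
for _ in range(3): f=1+p["k1"]*r2; r2=(x*x+y*y)/f**2
x/=f;y/=f
P=np.stack([x*d,-y*d,-d],-1)@p["rotation"].T+p["eye"]
np.save("P1.npy",P)
pl=(d>0)&(abs(P[...,2]-.095)<.006)&(abs(P[...,0]-.527)<.12)&(abs(P[...,1]+.083)<.12)
print("plate z",np.median(P[pl][:,2]),"rect",cv2.minAreaRect(P[pl][:,:2].astype(np.float32)*1000))
m=(d>0)&(P[...,2]>.121)&(P[...,2]<.15)&(abs(P[...,0]-.527)<.1)&(abs(P[...,1]+.083)<.1)
n,l,st,_=cv2.connectedComponentsWithStats(m.astype(np.uint8))
for i in range(1,n):
    if st[i,4]<60: continue
    q=P[l==i]; c=q[:,:2].mean(0)
    w,V=np.linalg.eigh(np.cov(q[:,:2].T)); a=np.degrees(np.arctan2(V[1,1],V[0,1]))
    print(st[i],np.round(c,4),"z",np.round(np.percentile(q[:,2],[5,50,95]),4),"bar yaw",round((a+90)%180-90,1),cv2.minAreaRect(q[:,:2].astype(np.float32)*1000))
print([(np.round(r["centre"],4).tolist(),round(r["p"],2)) for r in spot_point("wing1","wrist")])
E
```

```text
time_s: 2.37
ee_pos: [0.5401, -0.0833, 0.3003]
orientation: [[-0.928, 0.372, -0.0], [0.372, 0.928, -0.0], [0.0, -0.0, -1.0]]
ft_force: [-0.1, -0.7, 0.2]
grip_width: 0.355
grasp_force: 0.0
yaw 158.2 wz -21.8 (or 338.2 ) shift [0.2 0.2 0.3] q6 13.1 tcp [ 0.5401 -0.0833  0.3003] t 2.3667
plate z 0.09539289043331678 rect ((533.7192993164062, -82.26165771484375), (202.64288330078125, 190.8954315185547), 1.1499465703964233)
[286  76  37  59 753] [ 0.4708 -0.0288] z [0.1247 0.1271 0.1284] bar yaw 8.4 ((471.6515808105469, -28.419925689697266), (60.077880859375, 12.151444435119629), 8.248906135559082)
[190 121  34  56 726] [ 0.4731 -0.1373] z [0.124  0.1285 0.13  ] bar yaw 0.1 ((474.0119934082031, -137.94622802734375), (59.86042785644531, 13.42774486541748), 0.26134297251701355)
[332 175  17  53 581] [ 0.5794 -0.0262] z [0.1243 0.1279 0.1292] bar yaw -11.3 ((581.160400390625, -25.9190673828125), (12.216148376464844, 59.26051330566406), 78.73199462890625)
[244 212  16  48 463] [ 0.5799 -0.1333] z [0.1258 0.1285 0.1298] bar yaw -30.5 ((582.3966674804688, -134.86965942382812), (11.899831771850586, 56.52714157104492), 59.535274505615234)
[([0.5814, -0.1397, 0.1166], 0.9), ([0.475, -0.142, 0.1196], 0.85), ([0.5802, -0.029, 0.1211], 0.7), ([0.4705, -0.0244, 0.1198], 0.59), ([0.562, -0.5009, 0.0019], 0.46), ([0.4354, -0.1786, 0.1001], 0.37)]
```

View pics/w1.png

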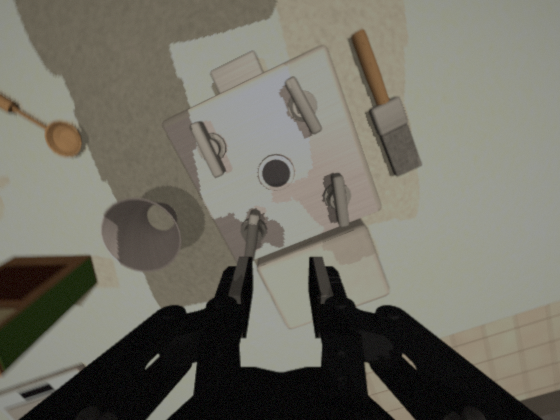

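The wrist view shows all four nuts clearly: near-left (304,105), near-right (207,148), far-left (340,200) and far-right (252,235). I'll take nut 3 first, gripping at q6 ≈ -163° so that one grip covers the whole turn.

```bash
python3 -m pendant '[[0,0,-140,-59,-32,150,30],[0,0,-140,-59,-32,150,30],[0,0,-140,-59,-32,150,30],[0,0,-140,-59,-32,150,30],[0,0,-140,-59,-32,150,30],[0,0,-140,-59,-32,150,30],[0,0,-140,-59,-32,150,30],[0,0,-140,-59,-32,150,30],[0,0,-140,-59,-32,150,30],[0,0,-140,-59,-32,150,30],[0,0,-140,-59,-32,150,30],[0,0,-140,-59,-32,150,30],[0,0,-140,-59,-32,150,30],[0,0,-140,-59,-32,150,30],[0,0,-140,-59,-32,150,30],[0,0,-140,-59,-32,150,30],[0,0,-140,-59,-32,150,30],[0,0,-140,-59,-32,150,30],[0,0,-140,-59,-32,150,30],[0,0,-140,-59,-32,150,30]]'
python3 -c "
from h import *
rel([.583,-.1353,.108],-30.5)"
```

```text
time_s: 4.13
ee_pos: [0.5826, -0.1353, 0.1503]
orientation: [[0.469, -0.883, -0.0], [-0.883, -0.469, 0.0], [-0.0, 0.0, -1.0]]
ft_force: [0.9, 0.1, 0.5]
grip_width: 0.356
grasp_force: 0.0
yaw -62.0 wz -31.5 (or 328.5 ) shift [ 0.2 -0.4 42.3] q6 -131.0 tcp [ 0.5826 -0.1353  0.1503] t 4.1333
```

```bash
python3 -m pendant '[[0,0,-31.5,0,0,10,30],[0,0,-31.5,0,0,10,30],[0,0,-31.5,0,0,10,30],[0,0,-31.5,0,0,10,30],[0,0,-31.5,0,0,10,30],[0,0,-31.5,0,0,20,30],[0,0,-31.5,0,0,30,30],[0,0,-31.5,0,0,42,30],[0,0,-31.5,0,0,42,30],[0,0,-31.5,0,0,42,0],[0,0,-31.5,0,0,42,0],[0,0,-31.5,0,0,42,0],[0,0,-31.5,0,0,42,0],[0,0,-31.5,0,0,42,0]]' 40
python3 -c "
from h import *
rel([.583,-.1353,.108],-30.5);print(read_state()['torque'])"
```

```text
time_s: 5.3
ee_pos: [0.5812, -0.1356, 0.1074]
orientation: [[0.858, -0.513, -0.003], [-0.513, -0.858, -0.001], [-0.002, 0.002, -1.0]]
ft_force: [-3.9, -4.1, -10.5]
grip_width: 0.233
grasp_force: 39.5
yaw -30.9 wz -0.4 (or 359.6 ) shift [ 1.4 -1.2 -0.6] q6 -162.2 tcp [ 0.5812 -0.1356  0.1074] t 5.3
[-0.81479113  0.82795888 -0.02108881]
```

```bash
python3 -m pendant '[[0,0,0,0,0,0,0],[0,0,0,0,0,0,0]]'
python3 -c "
from h import *
import cv2
im,d=capture('wrist');cv2.imwrite('pics/w2.png',cv2.resize(im[150:390,130:430,::-1],None,fx=2.4,fy=2.4))"
```

```text
time_s: 5.47
ee_pos: [0.5812, -0.1356, 0.1074]
orientation: [[0.858, -0.513, -0.003], [-0.513, -0.858, -0.001], [-0.002, 0.002, -1.0]]
ft_force: [-4.1, -3.4, -10.8]
grip_width: 0.233
grasp_force: 39.5
```

View pics/w2.png

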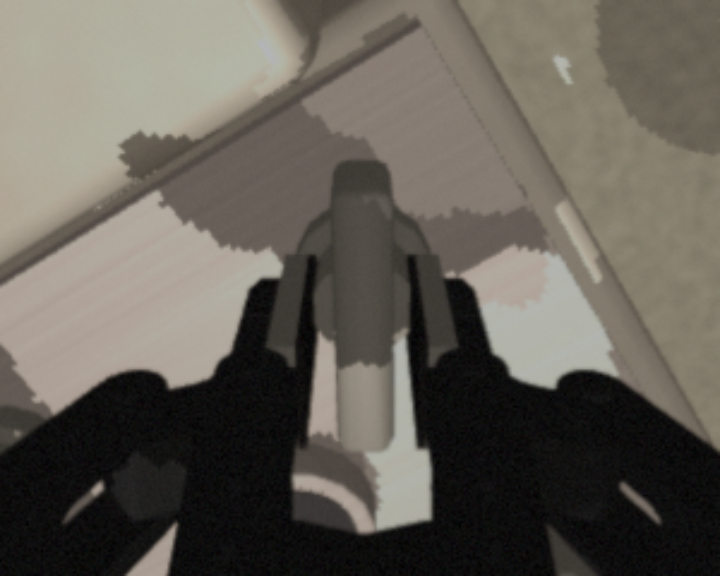

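The crop shows the pads, at (290,300) and (435,300), clamped on the neck with clear gaps to the bar at (362,300). They are too low, so I'll open, rise 5 mm and close again.

```bash
python3 -m pendant '[[0,0,0,0,0,0,30],[0,0,0,0,0,0,30],[0,0,0,0,0,-5,30],[0,0,0,0,0,-5,30],[0,0,0,0,0,-5,0],[0,0,0,0,0,-5,0],[0,0,0,0,0,-5,0],[0,0,0,0,0,-5,0],[0,0,0,0,0,-5,0],[0,0,0,0,0,-5,0]]' 40
python3 -c "
from h import *
rel([.583,-.1353,.113],-30.5);print(read_state()['torque'])"
```

```text
time_s: 6.35
ee_pos: [0.5827, -0.1364, 0.1144]
orientation: [[0.859, -0.512, 0.001], [-0.512, -0.859, -0.002], [0.002, 0.002, -1.0]]
ft_force: [-6.3, -6.4, 11.1]
grip_width: 0.221
grasp_force: 38.7
yaw -30.8 wz -0.3 (or 359.7 ) shift [-0.3 -1.1  1.4] q6 -162.3 tcp [ 0.5827 -0.1364  0.1144] t 6.35
[-1.48057339  1.14916287 -0.01074363]
```

```bash
python3 -m pendant '[[0,0,0,0,0,0,30],[0,0,0,0,0,0,30],[0,0,0,0,0,-5,30],[0,0,0,0,0,-5,30],[0,0,0,0,0,-5,0],[0,0,0,0,0,-5,0],[0,0,0,0,0,-5,0],[0,0,0,0,0,-5,0],[0,0,0,0,0,-5,0],[0,0,0,0,0,-5,0]]' 40
python3 -c "
from h import *
import cv2
rel([.583,-.1353,.118],-30.5);print(read_state()['torque'])
im,d=capture('wrist');cv2.imwrite('pics/w3.png',cv2.resize(im[150:390,130:430,::-1],None,fx=2.4,fy=2.4))"
```

```text
time_s: 7.18
ee_pos: [0.5825, -0.1361, 0.1191]
orientation: [[0.859, -0.512, 0.0], [-0.512, -0.859, -0.002], [0.001, 0.001, -1.0]]
ft_force: [-6.7, -5.6, 11.6]
grip_width: 0.126
grasp_force: 42.4
yaw -30.8 wz -0.3 (or 359.7 ) shift [-0.  -1.   1.1] q6 -162.3 tcp [ 0.5825 -0.1361  0.1191] t 7.1833
[-1.26107525  1.18966399 -0.00817225]
```

Opening reads about 11 mm, so the pads are on the bar. I'll shift 1 mm onto the true axis and run the nut round 140°, following it down as it sinks.

```bash
python3 -m pendant '[[0,0,7,0,1,-0.8,0],[0,0,14,0,1,-0.5,0],[0,0,21,0,1,-0.3,0],[0,0,28,0,1,0,0],[0,0,35,0,1,0.2,0],[0,0,42,0,1,0.4,0],[0,0,49,0,1,0.6,0],[0,0,56,0,1,0.9,0],[0,0,63,0,1,1.1,0],[0,0,70,0,1,1.3,0],[0,0,77,0,1,1.6,0],[0,0,84,0,1,1.8,0],[0,0,91,0,1,2,0],[0,0,98,0,1,2.3,0],[0,0,105,0,1,2.5,0],[0,0,112,0,1,2.7,0],[0,0,119,0,1,3,0],[0,0,126,0,1,3.2,0],[0,0,133,0,1,3.4,0],[0,0,140,0,1,3.7,0]]' 40
python3 -c "
from h import *
rel([.5825,-.1361,.115],0);print(read_state()['torque'])"
```

```text
time_s: 8.9
ee_pos: [0.5842, -0.1371, 0.1155]
orientation: [[-0.988, -0.155, 0.004], [-0.155, 0.988, -0.002], [-0.004, -0.003, -1.0]]
ft_force: [10.1, -7.4, 2.2]
grip_width: 0.125
grasp_force: 41.0
yaw -171.1 wz -171.1 (or 188.9 ) shift [1.5 1.3 0.5] q6 -22.1 tcp [ 0.5842 -0.1371  0.1155] t 8.9
[-1.61420909 -2.21654019  0.10641894]
```

```bash
python3 -m pendant '[[0,0,7,-1,-1,0.2,0],[0,0,14,-1,-1,0.5,0],[0,0,14,-1,-1,0.5,0]]' 40
python3 -c "
from h import *
rel([.5825,-.1361,.115],0);print(read_state()['torque'],read_state()['ft_force'])"
```

```text
time_s: 9.15
ee_pos: [0.5844, -0.1375, 0.1149]
orientation: [[-0.996, 0.091, 0.002], [0.091, 0.996, -0.001], [-0.003, -0.001, -1.0]]
ft_force: [4.1, -4.2, 5.4]
grip_width: 0.125
grasp_force: 42.0
yaw 174.8 wz 174.8 (or -185.2 ) shift [ 2.   1.2 -0.1] q6 -8.0 tcp [ 0.5844 -0.1375  0.1149] t 9.15
[-0.76203595 -0.71410708  0.01270115] [ 4.09212396 -4.17095021  5.37736164]
```

```bash
cat > t.py <<'E'
from h import *
s=read_state();R=s["orientation"]
print("yaw %.1f q6 %.1f tz %.3f"%(np.degrees(np.arctan2(R[1,0],R[0,0])),np.degrees(s["qpos"][5]),s["torque"][2]),"F",np.round(s["ft_force"],1),"Ftool",np.round(R.T@s["ft_force"],1),"tcp",np.round(s["ee_pos"],4),"eff6 %.3f"%s["effort"][5],"grip",round(s["grip_width"],3))
E
python3 -m pendant '[[0,0,7,0,0,0.2,0],[0,0,14,0,0,0.5,0],[0,0,14,0,0,0.5,0]]' 40 >/dev/null; python3 t.py
```

```text
yaw 160.8 q6 6.0 tz 0.052 F [ 3.5 -4.8  6.5] Ftool [-4.9 -3.4 -6.5] tcp [ 0.5843 -0.1377  0.1144] eff6 3.546 grip 0.128
```

```bash
python3 -m pendant '[[0,0,7,0,0,0.2,0],[0,0,14,0,0,0.5,0],[0,0,14,0,0,0.5,0]]' 40 >/dev/null; python3 t.py
```

```text
yaw 146.7 q6 20.0 tz -0.030 F [ 2.5 -7.2  7.4] Ftool [-6.  -4.6 -7.3] tcp [ 0.5842 -0.1379  0.114 ] eff6 3.548 grip 0.125
```

```bash
python3 -m pendant '[[0,0,0,0,0,0,0],[0,0,0,0,0,0,0]]' 40 >/dev/null; python3 t.py
```

```text
yaw 147.2 q6 19.5 tz -0.064 F [ 2.7 -7.   7.3] Ftool [-6.1 -4.5 -7.3] tcp [ 0.5842 -0.1379  0.114 ] eff6 0.055 grip 0.124
```

```bash
python3 -m pendant '[[0,0,6,0,0,0.2,0],[0,0,12,0,0,0.3,0],[0,0,12,0,0,0.3,0],[0,0,12,0,0,0.3,0],[0,0,12,0,0,0.3,0]]' 40 >/dev/null; python3 t.py
```

```text
yaw 135.2 q6 31.5 tz -0.034 F [ 1.6 -7.7  8.1] Ftool [-6.6 -4.3 -8.1] tcp [ 0.5841 -0.1381  0.1138] eff6 0.038 grip 0.124
```

```bash
python3 -m pendant '[[0,0,6,0,0,0.2,0],[0,0,12,0,0,0.3,0],[0,0,12,0,0,0.3,0],[0,0,12,0,0,0.3,0],[0,0,12,0,0,0.3,0]]' 40 >/dev/null; python3 t.py
```

```text
yaw 123.2 q6 43.5 tz 0.100 F [-1.2 -7.5 11.8] Ftool [ -5.7  -5.1 -11.8] tcp [ 0.584  -0.1382  0.1137] eff6 0.174 grip 0.122
```

```bash
python3 -m pendant '[[0,0,6,0,0,0,0],[0,0,10,0,0,0,0],[0,0,10,0,0,0,0],[0,0,10,0,0,0,0]]' 40 >/dev/null; python3 t.py
```

```text
yaw 113.2 q6 53.5 tz 0.440 F [-2.6 -8.7 12.5] Ftool [ -7.   -5.8 -12.5] tcp [ 0.5838 -0.1383  0.1137] eff6 0.894 grip 0.124
```

```bash
python3 -m pendant '[[0,0,0,0,0,0,0],[0,0,0,0,0,0,0]]' 40 >/dev/null; python3 t.py
```

```text
yaw 113.2 q6 53.5 tz 0.377 F [-2.8 -9.1 13.6] Ftool [ -7.3  -6.2 -13.6] tcp [ 0.5839 -0.1383  0.1137] eff6 0.415 grip 0.125
```

```bash
python3 -m pendant '[[0,0,0,0,0,0,30],[0,0,0,0,0,0,30],[0,0,0,0,0,-20,30],[0,0,0,0,0,-40,30],[0,0,-130,143,-60,-40,30],[0,0,-130,143,-60,-40,30],[0,0,-130,143,-60,-40,30],[0,0,-130,143,-60,-40,30],[0,0,-130,143,-60,-40,30],[0,0,-130,143,-60,-40,30],[0,0,-130,143,-60,-40,30],[0,0,-130,143,-60,-40,30],[0,0,-130,143,-60,-40,30],[0,0,-130,143,-60,-40,30],[0,0,-130,143,-60,-40,30],[0,0,-130,143,-60,-40,30],[0,0,-130,143,-60,-40,30],[0,0,-130,143,-60,-40,30],[0,0,-130,143,-60,-40,30],[0,0,-130,143,-60,-40,30]]' 40 >/dev/null; python3 t.py
python3 -c "
from h import *
rel([.4725,-.030,.118],-6.6)"
```

```text
yaw -131.8 q6 -51.7 tz -0.025 F [0.3 0.5 0. ] Ftool [-0.6  0.1 -0. ] tcp [ 0.4715 -0.0291  0.1523] eff6 3.984 grip 0.353
yaw -131.8 wz -125.2 (or 234.8 ) shift [ 0.  -1.4 34.3] q6 -51.7 tcp [ 0.4715 -0.0291  0.1523] t 12.8167
```

```bash
python3 -m pendant '[[0,0,-125,0,-1.4,0,30],[0,0,-125,0,-1.4,0,30],[0,0,-125,0,-1.4,0,30],[0,0,-125,0,-1.4,0,30],[0,0,-125,0,-1.4,0,30],[0,0,-125,0,-1.4,0,30],[0,0,-125,0,-1.4,0,30],[0,0,-125,0,-1.4,0,30],[0,0,-125,0,-1.4,0,30],[0,0,-125,0,-1.4,0,30],[0,0,-125,0,-1.4,0,30],[0,0,-125,0,-1.4,0,30],[0,0,-125,0,-1.4,0,30],[0,0,-125,0,-1.4,0,30],[0,0,-125,0,-1.4,0,30],[0,0,-125,0,-1.4,0,30],[0,0,-125,0,-1.4,0,30],[0,0,-125,0,-1.4,0,30]]' 40 >/dev/null
python3 -c "
from h import *
rel([.4725,-.030,.118],-6.6)"; python3 -m pendant '[[0,0,0,0,0,12,30],[0,0,0,0,0,24,30],[0,0,0,0,0,34,30],[0,0,0,0,0,34,30],[0,0,0,0,0,34,0],[0,0,0,0,0,34,0],[0,0,0,0,0,34,0],[0,0,0,0,0,34,0],[0,0,0,0,0,34,0],[0,0,0,0,0,34,0]]' 40 >/dev/null; python3 t.py
```

```text
yaw -6.7 wz -0.1 (or 359.9 ) shift [-0.   0.  34.3] q6 -176.9 tcp [ 0.4725 -0.03    0.1523] t 14.3167
yaw -7.2 q6 -176.5 tz 0.076 F [-1.1  1.9 -1.6] Ftool [-1.3 -1.7  1.6] tcp [ 0.4727 -0.03    0.1187] eff6 0.057 grip 0.12
```

```bash
python3 -m pendant '[[0,0,7,0,0,0.2,0],[0,0,14,0,0,0.5,0],[0,0,21,0,0,0.7,0],[0,0,28,0,0,0.9,0],[0,0,35,0,0,1.2,0],[0,0,42,0,0,1.4,0],[0,0,49,0,0,1.6,0],[0,0,56,0,0,1.9,0],[0,0,63,0,0,2.1,0],[0,0,70,0,0,2.3,0],[0,0,77,0,0,2.6,0],[0,0,84,0,0,2.8,0],[0,0,91,0,0,3,0],[0,0,98,0,0,3.3,0],[0,0,105,0,0,3.5,0],[0,0,112,0,0,3.7,0],[0,0,119,0,0,4,0],[0,0,126,0,0,4.2,0],[0,0,126,0,0,4.2,0],[0,0,126,0,0,4.2,0]]' 40 >/dev/null; python3 t.py
python3 -m pendant '[[0,0,6,0,0,0.2,0],[0,0,12,0,0,0.3,0],[0,0,12,0,0,0.3,0],[0,0,12,0,0,0.3,0]]' 40 >/dev/null; python3 t.py
```

```text
yaw -133.3 q6 -50.4 tz -0.032 F [-22.1  -5.4  19. ] Ftool [ 19.1  12.4 -18.9] tcp [ 0.4703 -0.031   0.1145] eff6 0.817 grip 0.125
yaw -145.2 q6 -38.4 tz -0.012 F [-23.5  -3.2  19.6] Ftool [ 21.3  10.8 -19.5] tcp [ 0.47   -0.0307  0.1141] eff6 0.654 grip 0.125
```

```bash
python3 -m pendant '[[0,0,0,1.2,0.8,-0.7,0],[0,0,0,2,1.2,-1.2,0],[0,0,0,2,1.2,-1.2,0]]' 40 >/dev/null; python3 t.py
python3 -m pendant '[[0,0,6,0,0,0.2,0],[0,0,10,0,0,0.3,0],[0,0,10,0,0,0.3,0],[0,0,10,0,0,0.3,0]]' 40 >/dev/null; python3 t.py
```

```text
yaw -145.2 q6 -38.5 tz 0.032 F [-5.7 -2.8 -6.8] Ftool [6.3 0.9 6.8] tcp [ 0.4695 -0.0308  0.1149] eff6 -0.008 grip 0.124
yaw -155.2 q6 -28.5 tz 0.031 F [-8.3 -1.  -3.1] Ftool [7.9 2.6 3.1] tcp [ 0.4693 -0.0305  0.1146] eff6 0.500 grip 0.123
```

```bash
python3 -m pendant '[[0,0,6,0.5,0,0.2,0],[0,0,12,1,0,0.4,0],[0,0,12,1,0,0.4,0],[0,0,12,1,0,0.4,0],[0,0,12,1,0,0.4,0]]' 40 >/dev/null; python3 t.py
```

```text
yaw -167.1 q6 -16.6 tz 0.213 F [-5.9  3.5 -1.1] Ftool [5.  4.7 1.1] tcp [ 0.4691 -0.0303  0.1145] eff6 0.306 grip 0.123
```

```bash
python3 -m pendant '[[0,0,5,0,0,0,0],[0,0,9,0,0,0,0],[0,0,9,0,0,0,0],[0,0,9,0,0,0,0],[0,0,9,0,0,0,0],[0,0,9,0,0,0,0]]' 40 >/dev/null; python3 t.py
```

```text
yaw -176.1 q6 -7.6 tz 0.517 F [-5.3  5.  -1.4] Ftool [4.9 5.4 1.4] tcp [ 0.469  -0.0301  0.1145] eff6 0.517 grip 0.125
```

```bash
python3 -m pendant '[[0,0,0,0,0,0,30],[0,0,0,0,0,0,30],[0,0,0,0,0,-20,30],[0,0,0,0,0,-40,30],[0,0,-112,-112,-5,-40,30],[0,0,-112,-112,-5,-40,30],[0,0,-112,-112,-5,-40,30],[0,0,-112,-112,-5,-40,30],[0,0,-112,-112,-5,-40,30],[0,0,-112,-112,-5,-40,30],[0,0,-112,-112,-5,-40,30],[0,0,-112,-112,-5,-40,30],[0,0,-112,-112,-5,-40,30],[0,0,-112,-112,-5,-40,30],[0,0,-112,-112,-5,-40,30],[0,0,-112,-112,-5,-40,30],[0,0,-112,-112,-5,-40,30],[0,0,-112,-112,-5,-40,30],[0,0,-112,-112,-5,-40,30],[0,0,-112,-112,-5,-40,30]]' 40 >/dev/null; python3 t.py
python3 - <<'E'
from h import *
import cv2
rel([.581,-.0275,.118],-11.3)
p=camera_params("wrist");im,d=capture("wrist");cv2.imwrite("pics/w4.png",im[:,:,::-1])
K=p["camera_matrix"]
v,u=np.indices(d.shape);x=(u-K[0,2])/K[0,0];y=(v-K[1,2])/K[1,1]
P=np.stack([x*d,-y*d,-d],-1)@p["rotation"].T+p["eye"]
m=(d>0)&(P[...,2]>.112)&(P[...,2]<.135)&(abs(P[...,0]-.527)<.1)&(abs(P[...,1]+.083)<.1)
n,l,st,_=cv2.connectedComponentsWithStats(m.astype(np.uint8))
for i in range(1,n):
    if st[i,4]<100: continue
    q=P[l==i]; print(st[i],"z",np.round(np.percentile(q[:,2],[50,80,95]),4),cv2.minAreaRect(q[:,:2].astype(np.float32)*1000))
E
```

```text
yaw -63.8 q6 -119.0 tz 0.019 F [ 0.6 -0.2  0.3] Ftool [ 0.4 -0.5 -0.3] tcp [ 0.5822 -0.0284  0.1549] eff6 1.254 grip 0.35
yaw -63.8 wz -52.5 (or 307.5 ) shift [-1.3  0.7 36.9] q6 -119.0 tcp [ 0.5822 -0.0284  0.1549] t 20.3167
[ 344   18   41  118 3145] z [0.1223 0.1234 0.1264] ((584.107666015625, -135.727294921875), (21.310970306396484, 59.63942337036133), 46.41728973388672)
[ 474  133   86   61 2711] z [0.1278 0.129  0.1297] ((476.97119140625, -137.64573669433594), (56.50863265991211, 21.781816482543945), 10.187154769897461)
[ 240  210   79   68 2114] z [0.1274 0.1283 0.1289] ((583.421142578125, -27.193679809570312), (21.86710548400879, 55.46137619018555), 67.38926696777344)
[ 377  285   90   32 1809] z [0.1215 0.1229 0.1262] ((473.1629943847656, -31.242944717407227), (59.987674713134766, 17.025484085083008), 21.344141006469727)
```

View pics/w4.png

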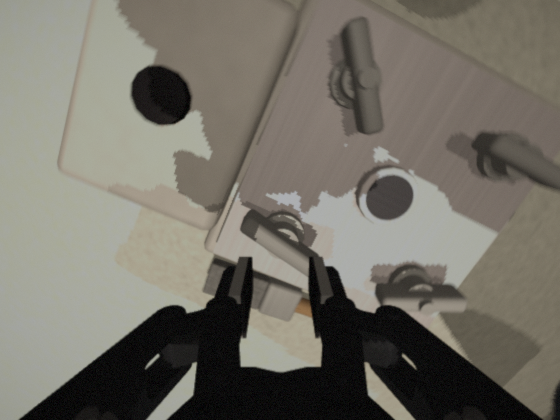

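Nuts 1 (420,292) and 3 (360,75) now stand about 6 mm lower than nuts 2 (285,240) and 4 (515,155), with the bar top at 0.1225–0.123, which is home. On to nut 2.

```bash
python3 -m pendant '[[0,0,-52.5,-1,0.7,0,30],[0,0,-52.5,-1,0.7,0,30],[0,0,-52.5,-1,0.7,0,30],[0,0,-52.5,-1,0.7,0,30],[0,0,-52.5,-1,0.7,0,30],[0,0,-52.5,-1,0.7,0,30],[0,0,-52.5,-1,0.7,0,30],[0,0,-52.5,-1,0.7,0,30],[0,0,-52.5,-1,0.7,12,30],[0,0,-52.5,-1,0.7,24,30],[0,0,-52.5,-1,0.7,36.5,30],[0,0,-52.5,-1,0.7,36.5,30],[0,0,-52.5,-1,0.7,36.5,0],[0,0,-52.5,-1,0.7,36.5,0],[0,0,-52.5,-1,0.7,36.5,0],[0,0,-52.5,-1,0.7,36.5,0],[0,0,-52.5,-1,0.7,36.5,0],[0,0,-52.5,-1,0.7,36.5,0]]' 40 >/dev/null; python3 t.py
```

```text
yaw -11.7 q6 -171.1 tz 0.004 F [-1.1  3.   6.7] Ftool [-1.6 -2.7 -6.7] tcp [ 0.581  -0.0275  0.1188] eff6 0.011 grip 0.125
```

Gripped cleanly. Now 140°.

```bash
python3 -m pendant '[[0,0,7,0,0,0,0],[0,0,14,0,0,0.1,0],[0,0,21,0,0,0.3,0],[0,0,28,0,0,0.5,0],[0,0,35,0,0,0.7,0],[0,0,42,0,0,0.9,0],[0,0,49,0,0,1.1,0],[0,0,56,0,0,1.4,0],[0,0,63,0,0,1.6,0],[0,0,70,0,0,1.8,0],[0,0,77,0,0,2.1,0],[0,0,84,0,0,2.3,0],[0,0,91,0,0,2.5,0],[0,0,98,0,0,2.8,0],[0,0,105,0,0,3,0],[0,0,112,0,0,3.2,0],[0,0,119,0,0,3.5,0],[0,0,126,0,0,3.7,0],[0,0,133,0,0,3.9,0],[0,0,140,0,0,4.2,0]]' 40 >/dev/null; python3 t.py
python3 -m pendant '[[0,0,0,0,0,0,0],[0,0,0,0,0,0,0]]' 40 >/dev/null; python3 t.py
```

```text
yaw -152.0 q6 -30.7 tz 0.004 F [-2.  2.  5.] Ftool [ 0.8  2.7 -5. ] tcp [ 0.5806 -0.0275  0.1142] eff6 -3.843 grip 0.127
yaw -151.4 q6 -31.3 tz 0.038 F [-2.1  3.5  5.6] Ftool [ 0.2  4.1 -5.6] tcp [ 0.5806 -0.0275  0.1142] eff6 1.240 grip 0.127
```

```bash
python3 -m pendant '[[0,0,6,0,0,0.2,0],[0,0,12,0,0,0.4,0],[0,0,12,0,0,0.4,0],[0,0,12,0,0,0.4,0],[0,0,12,0,0,0.4,0]]' 40 >/dev/null; python3 t.py
```

```text
yaw -163.4 q6 -19.4 tz 0.040 F [-2.4  3.3  6.3] Ftool [ 1.4  3.8 -6.3] tcp [ 0.5806 -0.0274  0.1138] eff6 0.098 grip 0.122
```

```bash
python3 -m pendant '[[0,0,5,0,0,0.2,0],[0,0,9,0,0,0.3,0],[0,0,9,0,0,0.3,0],[0,0,9,0,0,0.3,0],[0,0,9,0,0,0.3,0]]' 40 >/dev/null; python3 t.py
```

```text
yaw -172.3 q6 -10.4 tz -0.005 F [-2.3  2.9  6.9] Ftool [ 1.9  3.2 -6.9] tcp [ 0.5806 -0.0274  0.1136] eff6 0.072 grip 0.127
```

161° so far and still running freely.

```bash
python3 -m pendant '[[0,0,6,0,0,0.2,0],[0,0,12,0,0,0.4,0],[0,0,12,0,0,0.4,0],[0,0,12,0,0,0.4,0],[0,0,12,0,0,0.4,0]]' 40 >/dev/null; python3 t.py
```

```text
yaw 175.7 q6 1.6 tz 0.012 F [-3.2  4.7  7.6] Ftool [ 3.5  4.4 -7.6] tcp [ 0.5806 -0.0273  0.1132] eff6 0.075 grip 0.124
```

```bash
python3 -m pendant '[[0,0,6,0,0,0.2,0],[0,0,12,0,0,0.4,0],[0,0,12,0,0,0.4,0],[0,0,12,0,0,0.4,0],[0,0,12,0,0,0.4,0]]' 40 >/dev/null; python3 t.py
```

```text
yaw 163.7 q6 13.6 tz 0.030 F [-2.6  4.3  8.9] Ftool [ 3.7  3.5 -8.9] tcp [ 0.5807 -0.0273  0.113 ] eff6 0.124 grip 0.121
```

```bash
python3 -m pendant '[[0,0,6,0,0,0.1,0],[0,0,12,0,0,0.2,0],[0,0,12,0,0,0.2,0],[0,0,12,0,0,0.2,0],[0,0,12,0,0,0.2,0]]' 40 >/dev/null; python3 t.py
```

```text
yaw 151.7 q6 25.6 tz 0.262 F [-4.9  4.7 12. ] Ftool [  6.5   1.8 -12. ] tcp [ 0.5807 -0.0273  0.1129] eff6 0.350 grip 0.123
```

```bash
python3 -m pendant '[[0,0,5,0,0,0,0],[0,0,9,0,0,0,0],[0,0,9,0,0,0,0],[0,0,9,0,0,0,0],[0,0,9,0,0,0,0],[0,0,9,0,0,0,0]]' 40 >/dev/null; python3 t.py
```

```text
yaw 142.7 q6 34.6 tz 0.471 F [-3.9  4.5 11.3] Ftool [  5.8   1.2 -11.3] tcp [ 0.5808 -0.0272  0.1129] eff6 0.459 grip 0.125
```

```bash
python3 -m pendant '[[0,0,0,0,0,0,30],[0,0,0,0,0,0,30],[0,0,0,0,0,-20,30],[0,0,0,0,0,-40,30],[0,0,-112,18,-155,-40,30],[0,0,-112,18,-155,-40,30],[0,0,-112,18,-155,-40,30],[0,0,-112,18,-155,-40,30],[0,0,-112,18,-155,-40,30],[0,0,-112,18,-155,-40,30],[0,0,-112,18,-155,-40,30],[0,0,-112,18,-155,-40,30],[0,0,-112,18,-155,-40,30],[0,0,-112,18,-155,-40,30],[0,0,-112,18,-155,-40,30],[0,0,-112,18,-155,-40,30],[0,0,-112,18,-155,-40,30],[0,0,-112,18,-155,-40,30],[0,0,-112,18,-155,-40,30],[0,0,-112,18,-155,-40,30]]' 40 >/dev/null; python3 t.py
python3 - <<'E'
from h import *
rel([.4725,-.140,.118],-18)
E
```

```text
yaw -105.1 q6 -91.4 tz 0.031 F [-0.4 -0.4 -0.2] Ftool [0.5 0.3 0.2] tcp [ 0.4714 -0.1396  0.152 ] eff6 1.772 grip 0.354
yaw -105.1 wz -87.1 (or 272.9 ) shift [ 0.1 -1.1 34. ] q6 -91.4 tcp [ 0.4714 -0.1396  0.152 ] t 27.95
```

```bash
python3 -m pendant '[[0,0,-87,0,-1,0,34],[0,0,-87,0,-1,0,34],[0,0,-87,0,-1,0,34],[0,0,-87,0,-1,0,34],[0,0,-87,0,-1,0,34],[0,0,-87,0,-1,0,34],[0,0,-87,0,-1,0,34],[0,0,-87,0,-1,0,34],[0,0,-87,0,-1,0,34],[0,0,-87,0,-1,0,34],[0,0,-87,0,-1,0,34],[0,0,-87,0,-1,0,34],[0,0,-87,0,-1,0,34]]' 40 >/dev/null; python3 t.py
python3 -m pendant '[[0,0,0,0,0,12,34],[0,0,0,0,0,24,34],[0,0,0,0,0,33.5,34],[0,0,0,0,0,33.5,34],[0,0,0,0,0,33.5,0],[0,0,0,0,0,33.5,0],[0,0,0,0,0,33.5,0],[0,0,0,0,0,33.5,0],[0,0,0,0,0,33.5,0],[0,0,0,0,0,33.5,0],[0,0,0,0,0,33.5,0]]' 40 >/dev/null; python3 t.py
```

```text
yaw -18.1 q6 -178.3 tz 0.008 F [0.7 0.9 0.3] Ftool [ 0.4 -1.1 -0.3] tcp [ 0.4724 -0.1398  0.152 ] eff6 -2.548 grip 0.399
yaw -18.7 q6 -177.8 tz 0.041 F [ 1.2 -0.2  3.9] Ftool [ 1.2 -0.2 -3.9] tcp [ 0.4728 -0.1397  0.119 ] eff6 0.053 grip 0.118
```

```bash
python3 -m pendant '[[0,0,7,0,0,0.1,0],[0,0,14,0,0,0.3,0],[0,0,21,0,0,0.5,0],[0,0,28,0,0,0.7,0],[0,0,35,0,0,1,0],[0,0,42,0,0,1.2,0],[0,0,49,0,0,1.4,0],[0,0,56,0,0,1.7,0],[0,0,63,0,0,1.9,0],[0,0,70,0,0,2.1,0],[0,0,77,0,0,2.4,0],[0,0,84,0,0,2.6,0],[0,0,91,0,0,2.8,0],[0,0,98,0,0,3.1,0],[0,0,105,0,0,3.3,0],[0,0,112,0,0,3.5,0],[0,0,119,0,0,3.8,0],[0,0,124,0,0,4,0],[0,0,124,0,0,4,0],[0,0,124,0,0,4,0]]' 40 >/dev/null; python3 t.py
python3 -m pendant '[[0,0,6,0,0,0.2,0],[0,0,10,0,0,0.3,0],[0,0,10,0,0,0.3,0],[0,0,10,0,0,0.3,0]]' 40 >/dev/null; python3 t.py
```

```text
yaw -142.6 q6 -53.9 tz 0.064 F [5.2 2.2 0.4] Ftool [-5.5 -1.4 -0.4] tcp [ 0.4732 -0.1396  0.1149] eff6 0.722 grip 0.123
yaw -152.6 q6 -43.9 tz 0.035 F [6.3 1.  0.2] Ftool [-6.  -2.  -0.2] tcp [ 0.4733 -0.1396  0.1146] eff6 0.529 grip 0.126
```

152° so far, still running.

```bash
python3 -m pendant '[[0,0,6,0,0,0.2,0],[0,0,12,0,0,0.4,0],[0,0,12,0,0,0.4,0],[0,0,12,0,0,0.4,0],[0,0,12,0,0,0.4,0]]' 40 >/dev/null; python3 t.py
```

```text
yaw -164.5 q6 -31.9 tz 0.044 F [ 5.3  1.7 -0.8] Ftool [-5.5  0.2  0.8] tcp [ 0.4733 -0.1396  0.1142] eff6 0.110 grip 0.125
```

```bash
python3 -m pendant '[[0,0,5,0,0,0.2,0],[0,0,9,0,0,0.3,0],[0,0,9,0,0,0.3,0],[0,0,9,0,0,0.3,0],[0,0,9,0,0,0.3,0]]' 40 >/dev/null; python3 t.py
```

```text
yaw -173.5 q6 -22.9 tz 0.065 F [5.2 0.2 0.4] Ftool [-5.2 -0.4 -0.4] tcp [ 0.4733 -0.1397  0.114 ] eff6 0.080 grip 0.123
```

```bash
python3 -m pendant '[[0,0,6,0,0,0.2,0],[0,0,12,0,0,0.4,0],[0,0,12,0,0,0.4,0],[0,0,12,0,0,0.4,0],[0,0,12,0,0,0.4,0]]' 40 >/dev/null; python3 t.py
```

```text
yaw 174.5 q6 -10.9 tz 0.002 F [5.4 0.3 1.3] Ftool [-5.3  0.8 -1.3] tcp [ 0.4734 -0.1397  0.1137] eff6 0.088 grip 0.122
```

```bash
python3 -m pendant '[[0,0,6,0,0,0.2,0],[0,0,12,0,0,0.4,0],[0,0,12,0,0,0.4,0],[0,0,12,0,0,0.4,0],[0,0,12,0,0,0.4,0]]' 40 >/dev/null; python3 t.py
```

```text
yaw 162.6 q6 0.9 tz 0.007 F [6.1 0.7 4.4] Ftool [-5.6  2.5 -4.4] tcp [ 0.4734 -0.1398  0.1134] eff6 0.073 grip 0.12
```

```bash
python3 -m pendant '[[0,0,6,0,0,0.1,0],[0,0,12,0,0,0.2,0],[0,0,12,0,0,0.2,0],[0,0,12,0,0,0.2,0],[0,0,12,0,0,0.2,0]]' 40 >/dev/null; python3 t.py
```

```text
yaw 150.6 q6 12.9 tz 0.112 F [4.1 0.  6.1] Ftool [-3.6  2.  -6.1] tcp [ 0.4734 -0.1398  0.1133] eff6 0.217 grip 0.125
```

```bash
python3 -m pendant '[[0,0,6,0,0,0,0],[0,0,12,0,0,0,0],[0,0,12,0,0,0,0],[0,0,12,0,0,0,0],[0,0,12,0,0,0,0],[0,0,12,0,0,0,0]]' 40 >/dev/null; python3 t.py
```

```text
yaw 138.6 q6 24.9 tz 0.385 F [ 4.1 -0.9  6. ] Ftool [-3.7  2.1 -6. ] tcp [ 0.4733 -0.1399  0.1132] eff6 0.378 grip 0.123
```

```bash
python3 -m pendant '[[0,0,3,0,0,0,0],[0,0,3,0,0,0,0],[0,0,3,0,0,0,0]]' 40 >/dev/null; python3 t.py
python3 -m pendant '[[0,0,0,0,0,0,30],[0,0,0,0,0,0,30],[0,0,0,0,0,-20,30],[0,0,0,0,0,-50,30],[0,0,0,0,0,-90,30],[0,0,0,0,0,-120,30],[0,0,0,0,0,-150,30],[0,0,0,0,0,-150,30]]' 40 >/dev/null; python3 t.py
python3 - <<'E'
from h import *
import cv2
p=camera_params("wrist");im,d=capture("wrist");cv2.imwrite("pics/w5.png",im[:,:,::-1])
K=p["camera_matrix"]
v,u=np.indices(d.shape);x=(u-K[0,2])/K[0,0];y=(v-K[1,2])/K[1,1]
P=np.stack([x*d,-y*d,-d],-1)@p["rotation"].T+p["eye"]
for n,c in zip("1234",[(.469,-.030),(.581,-.027),(.584,-.138),(.473,-.140)]):
    g=np.hypot(P[...,0]-c[0],P[...,1]-c[1]);z=P[...,2]
    m=(d>0)&(g<.03)&(z>.110)&(z<.135)
    o=np.array(c)+np.sign(np.array(c)-[.527,-.083])*.025
    k=(d>0)&(np.hypot(P[...,0]-o[0],P[...,1]-o[1])<.008)
    print(n,m.sum(),"top",np.round(np.percentile(z[m],[50,80]),4) if m.any() else "", "plate corner",np.median(z[k]) if k.any() else "")
E
```

```text
yaw 135.6 q6 27.9 tz 0.486 F [ 4.4 -1.   5.8] Ftool [-3.8  2.4 -5.8] tcp [ 0.4733 -0.1399  0.1132] eff6 0.805 grip 0.12
yaw 135.5 q6 28.1 tz 0.032 F [ 2.   0.5 -0.7] Ftool [-1.   1.7  0.7] tcp [ 0.4737 -0.1402  0.2677] eff6 -0.011 grip 0.35
1 1038 top [0.1221 0.1231] plate corner 0.09065196874515785
2 919 top [0.1218 0.123 ] plate corner 0.09064273062858541
3 688 top [0.122  0.1231] plate corner 0.0908469985096878
4 836 top [0.1221 0.123 ] plate corner 0.3239410407035188
```

View pics/w5.png

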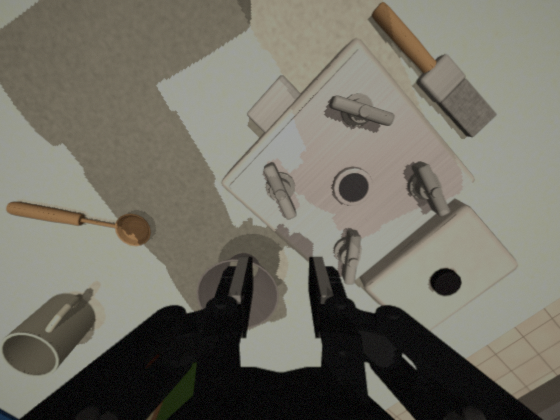

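All four nuts, at (362,108), (280,190), (430,188) and (350,255), sit at the same home height. The plate is flat at 0.0907, the gripper is clear, and the bystanders in view look undisturbed.

```bash
python3 -c "
from rig import *
print(job_done())"
```

```text
the job is handed in; nothing more can be done
None
```

I brought all four wing nuts up firm in cross order (3, 1, 2, 4), each held at an estimated 0.35–0.43 rad of stud twist, then let go and handed the job in; the last picture shows all four at home height and the plate seated at the three corners I could measure (nut 4's was hidden).

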